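# Unlock the ball tray and hold it over the motion sensor

### The arm

A 6-joint arm with a two-finger parallel gripper is mounted at the origin on the work surface. World frame = base frame: x ahead of the robot, y to its left, z up, the work surface at z = 0. Lengths are in m, angles in rad, forces in N, time in s.
With the tool pointing down it reaches from about 0.35 to 0.775 m from the base axis. Payload 5.5 kg.
Tool frame: the origin (TCP) lies at the very end of the fingers, on their centre line; the grasp point (between the pads) lies 19 mm behind it; y points along the fingers, z is the direction in which the jaws open and shut, and the axes are right-handed (so a half turn about y gives the same grasp; the last joint's range is limited). The gripper opens to 85 mm and grips with 20 to 120 N. Pads are 22 mm wide; open, the fingers measure 114 mm over their backs; the gripper's body (76 mm by 85 mm) begins 54 mm behind the grasp point. The pads swing forward as they close: fully open they stand 13 mm farther back than shut.
Start: joints at [-1.414, 0.313, 0.046, 1.304, 0, 1.431], TCP at [0.168, -0.55, 0.231] pointing down, gripper open.
Joint ranges: [-2.76, 2.76], [-0.86, 1.69], [-1.03, 1.26], [-2.2, 2.34], [-1.47, 1.5], [-3.14, 3.14]. Speed limits (rad/s): [2.57, 2.57, 3.14, 3.14, 3.14, 3.14].

### API

Orientations are given as a unit quaternion [w, x, y, z].
In Python, from workcell import env gives the robot as it stands.
- The arm moves only by the shell command python3 -m inch 'ROWS' [OPENING] [FORCE]. ROWS is JSON, a list that holds one entry, the list of rows, each a list of 4 numbers: the shift along the tool's x, y, z in mm, then the turn about the tool's y in degrees. In form: [[[tx, ty, tz, spin], ...]]. A call has 1 to 10 rows; each row is the pose to reach, as a shift and turn from the pose commanded when the call began, along the tool's axes at that moment; what a row does not reach only later rows make up. A row lasts 1/10 s, in which the tool goes at most 50 mm and 8.59 degrees, less where a joint would pass 70% of its speed; a pose out of reach is approached as far as the arm can. A call with a gripper value outside its range is refused whole. OPENING is the finger opening in mm, from 0 to 85.4, set as the call begins (- or left out, the last holds). The fingers move at their own pace and stop on an object; FORCE is the grip in N (left out, the last holds). Time passes only in rows, so rows that repeat a pose let the fingers close. It gives the time, the measured TCP pose, the force and the opening at its end, in the units of the state.
- env.get_state(): the state, without advancing time (a new reading comes with each control period).
- env.read_camera(name): name is "scene" or "top" or "wrist"; returns the picture (420x560x3 uint8, blue, green, red); there is no depth.
- env.camera_model(name): a dict with "fx", "fy", "cx", "cy" (pixels), "R" (3x3) and "t" (3): a world point X has camera coordinates R X + t; the wrist camera has in their place "mount" (4x4, takes a point from camera to tool coordinates, whose origin is the TCP and whose axes are the tool frame's). Camera axes: x right, y down, z forward; pixel columns grow to the right and rows downward; lengths in m; the calibration is good to about 2 mm. A picture is of the moment at which its call begins: read the wrist's pose just before it. camera_model takes no time and is no camera call.
- env.hand_in(): hands the job in, once; it reports no verdict.
The state is a dict: "clock": time; "joint_pos": joint angles; "qvel": joint speeds; "tau": joint torques, N m; "tcp_pos": TCP position; "orientation": TCP orientation; "wrist_force": force on the tool from outside, world axes, zero at the start; "ft_torque": the same for the moment, N m; "finger_gap": finger opening in m.
Only numpy, scipy, OpenCV 4.12 (cv2) and the standard library are available. Lean on these libraries where they do the work, as an engineer would, in place of code of your own. Each camera call takes 0.05 s, during which the arm holds its last target.

### The job

Put the red key fully into the lock of the green dock and turn it clockwise to its stop so that the red cam swings off the tray; leave the key in the lock. Then lift out the tray by its orange handle without letting the steel ball leave its pocket, carry it over the motion sensor and finish still holding it there: level and still, centred over the sensor's brass face, with its underside about 15 cm above that face. Never let the tray tip steeply, and leave the other things on the bench alone.

Things in the scene. Friction and masses are not known exactly. Their poses are not given: they have to be found in the camera images.
- key: Switch key standing upright in the wooden stand. Red flat bow 12 mm thick (along its x) by 34 mm wide (along its y) by 38 mm tall, with a steel blade 7 mm (x) by 16 mm (y), 22 mm long, below it (last 5 mm narrowed to 5 by 13 mm). Origin at the blade's lower tip, z up: the bow spans 22 to 60 mm above the origin and its lower edge is the shoulder. 80 g. A half turn about z makes no difference.
- stand: Fixed wooden block 70 by 70 by 30 mm high that holds the key: its blade sits in a slot in the middle, the shoulder rests on the block's top. Origin at the centre of its underside. It and the motion sensor may have swapped sides.
- lock_slot (a point): Centre of the mouth of the key slot, on the top of the brass and steel lock cylinder (48 mm across, top 52 mm above the bench) at one end of the green dock. The slot is 9 by 18 mm, 24 mm deep, with a chamfered mouth, its long side along this frame's y; the frame turns with the lock. z up. The red cam arm (14 mm wide) points along +y of this frame, reaching 75 mm from the axis, 24.5 to 30.5 mm above the bench.
- lock (a joint): Turn of the lock, rad: 0 with the cam arm over the end of the tray (locked), growing clockwise seen from above up to a stop at 1.4. The cam is clear of the tray from about 1.0. The start may be up to 0.25. It is held by friction of about 0.06 N m and stays where it is left.
- dock: Fixed green dock on which the tray stands, 262 mm long. Origin on the bench under the tray's middle; plate 8 mm thick; the lock's axis is at y = -130 mm of this frame. A low wall (top 16 mm above the bench) surrounds the tray with 3 mm of play, so the tray lifts straight up.
- tray: Aluminium tray 100 mm (its x) by 160 mm (its y), 14 mm high, 5 mm walls and floor. Origin at the centre of its underside, z up; it starts 8 mm above the bench. In its middle stands an orange handle plate 14 mm thick (x) by 44 mm long (y), reaching up to 75 mm above the origin. A brass disc at y = -48 mm balances the ball. About 0.3 to 0.5 kg without the ball.
- tray_grip (a point): Point on the orange handle plate, on its middle, 58 mm above the tray's underside: a good place to pinch it across its 14 mm thickness. Axes as the tray's.
- tray_pocket (a point): Where the ball's centre belongs: over the middle of the blue pocket ring in the tray, at y = +48 mm and 20 mm above the tray's underside. The ring is 34 mm inside, its rim 4 mm above the tray's floor, so the loose ball can roll about 7 mm any way and climbs out when tipped or jerked. Axes as the tray's.
- ball_center (a point): Centre of the loose steel ball, 30 mm in diameter, 110 g.
- sensor_face (a point): Centre of the round brass face on the top of the motion sensor, 25 mm above the bench. The sensor is a fixed grey box 84 by 84 mm.
- gear_big: Bystander, to be left alone: brass gear, 90 mm across, 18 mm high, lying flat. Origin at the centre of its underside.
- gear_small: Bystander, to be left alone: brass gear, 54 mm across, 20 mm high, lying flat. Origin at the centre of its underside.
- weight_a: Bystander, to be left alone: brass weight with a knob, 44 mm across, 56 mm high. Origin at the centre of its underside.
- weight_b: Bystander, to be left alone: steel weight with a knob, 34 mm across, 43 mm high. Origin at the centre of its underside.
- collar: Bystander, to be left alone: aluminium collar, 42 mm across, 18 mm high. Origin at the centre of its underside.
- mug: Bystander, to be left alone: blue mug, 76 mm across, 90 mm high. Origin at the centre of its underside.
- driver: Bystander, to be left alone: screwdriver lying on the bench. Origin on its axis.
Not all that is in view belongs to the job. Leave any purple look-alike of the tray alone.

How it is judged:
On the way, in this order (a step that is already met when the one before it is completed fails the run):
1. the key is fully in the slot of the still locked lock (z of key in the frame of lock_slot below -0.015 m and horizontal distance between key and lock_slot below 0.006 m and angle between key's own z axis and vertical below 0.2 rad and z of key in the frame of lock_slot below -0.018 m and value of joint lock below 0.6 rad and angle between the y axis of key and the y axis of lock_slot, either way round below 0.3 rad), for 0.1 s.
2. the key has turned the lock open (1.15 rad or more) (z of key in the frame of lock_slot below -0.015 m and horizontal distance between key and lock_slot below 0.006 m and angle between key's own z axis and vertical below 0.2 rad and value of joint lock above 1.15 rad), for 0.2 s.
3. the tray is lifted clear of the dock in the fingers, ball in its pocket (height (world z) of tray above 0.06 m and contact force between the fingers and tray above 1 N and distance between ball_center and tray_pocket below 0.012 m), for 0.2 s.
At the end, for the whole second after the job is handed in: Fingers hold the tray: centre within 25 mm of the sensor face's centre, underside 120-180 mm above the face, within 0.1 rad of level, under 20 mm/s and 0.15 rad/s; ball within 12 mm of its place in the pocket; key 15 mm or more deep in the lock, lock at 1.15 rad or more (all of step 2 and horizontal distance between tray and sensor_face below 0.025 m and z of tray in the frame of sensor_face between 0.12 and 0.18 m and angle between tray's own z axis and vertical below 0.1 rad and linear speed of tray below 0.02 m/s and angular speed of tray below 0.15 rad/s and contact force between the fingers and tray above 1 N and distance between ball_center and tray_pocket below 0.012 m); the arm keeps its last pose, push and grip.
It fails at once if the ball leaves its pocket (centre 18 mm from its place) (distance between ball_center and tray_pocket above 0.018 m).
It fails at once if the tray tips more than 0.35 rad (angle between tray's own z axis and vertical above 0.35 rad).
It fails at once if the lock is turned without the key in it (value of joint lock above 0.6 rad and not (z of key in the frame of lock_slot below -0.015 m and horizontal distance between key and lock_slot below 0.006 m and angle between key's own z axis and vertical below 0.2 rad)).
It fails at once if a bystander is moved more than 30 mm or knocked over (distance of any of gear_big, gear_small, weight_a, weight_b, collar, mug, driver from where it was at the start of the episode above 0.03 m or angle between any of gear_big, gear_small, weight_a, weight_b, collar, mug's own z axis and vertical above 0.5 rad).
It also fails if it takes over 72 s, if anything falls off the work surface, if the arm or the gripper's body presses on something with over 40 N, if the wrist force passes 120 N, or if a joint passes its speed limit or range.

## Working session

There is one attempt and no reset: what is moved stays moved. The work goes in short steps, Python scripts to look and compute and a shell command to move; the robot and the scene stay as the last step left them, time stands still between calls to the robot, and variables do not carry over. Pictures are saved under pics/ and viewed, and the job is handed in when it is done.

```bash
mkdir -p pics; ls
python3 - <<'E'
from workcell import env
import cv2
s=env.get_state(); print(s)
for n in("scene","top","wrist"):
    cv2.imwrite(f"pics/{n}0.png",env.read_camera(n)); print(n,env.camera_model(n))
E
```

```text
pics
{'clock': 0.0, 'joint_pos': array([-1.41360046e+00,  3.14021306e-01,  4.49698120e-02,  1.30358347e+00,
       -1.17641025e-05,  1.43119032e+00]), 'qvel': array([ 0.00124859,  0.0002989 ,  0.00023357, -0.00081049, -0.00023067,
        0.00153278]), 'tau': array([-2.63453301e-03, -4.80633187e+01,  2.98528773e+01,  1.95838837e-02,
       -2.06848999e-04,  2.10465203e-06]), 'tcp_pos': array([ 0.1680701 , -0.54935645,  0.23039322]), 'orientation': array([ 0.10454066, -0.10456041,  0.69998451, -0.69868452]), 'wrist_force': array([-0.97283839, -0.31998769,  0.25604544]), 'ft_torque': array([ 0.04041251, -0.00283498,  0.01242008]), 'finger_gap': 0.08544009744351001}
scene {'fx': 408.090548425304, 'fy': 408.090548425304, 'cx': 271.17958229999994, 'cy': 212.2350360306917, 'R': array([[ 0.67649199,  0.73611464,  0.02222207],
       [ 0.4785825 , -0.41648403, -0.77298114],
       [-0.5597476 ,  0.53355064, -0.6340397 ]]), 't': array([-0.35278636, -0.18359634,  1.4108888 ])}
top {'fx': 434.4458884342438, 'fy': 434.4458884342438, 'cx': 282.26651146108185, 'cy': 215.72844021622453, 'R': array([[-0.00574064, -0.99994658, -0.00859546],
       [-0.9844075 ,  0.00716222, -0.17575715],
       [ 0.17580932,  0.00745248, -0.98439603]]), 't': array([0.0041932 , 0.51556194, 1.39632081])}
wrist {'fx': 360.27079613098476, 'fy': 360.27079613098476, 'cx': 284.1988760052903, 'cy': 211.56529046731401, 'mount': array([[ 3.55697844e-04,  9.46243579e-01,  3.23454731e-01,
        -8.48453016e-02],
       [ 7.08028000e-04, -3.23454908e-01,  9.46243320e-01,
        -1.42030680e-01],
       [ 9.99999686e-01, -1.07561703e-04, -7.85019162e-04,
         7.97642672e-04],
       [ 0.00000000e+00,  0.00000000e+00,  0.00000000e+00,
         1.00000000e+00]])}
```

View pics/scene0.png

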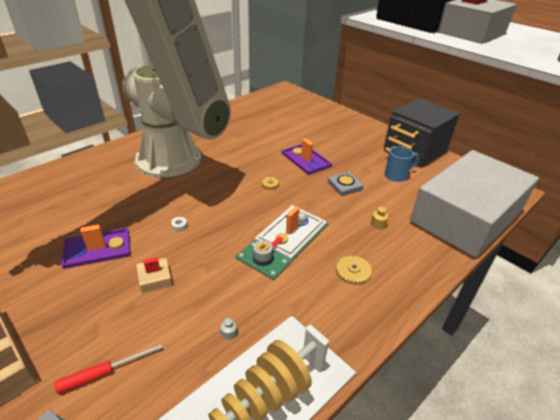

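View pics/top0.png

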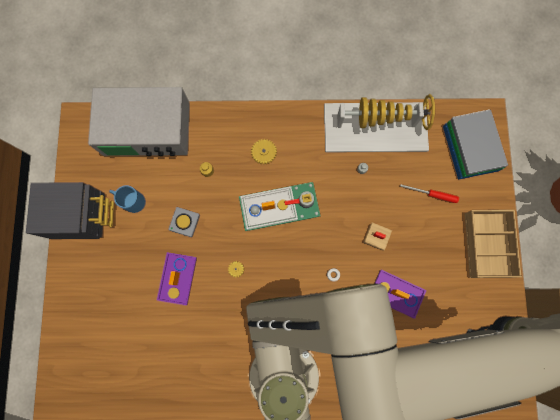

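View pics/wrist0.png

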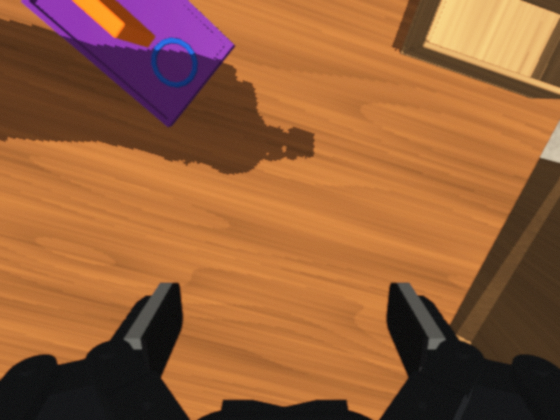

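The top view shows the key stand at about (377,236), the dock with its lock at (307,199), the sensor at (184,222) and purple look-alikes at (177,278) and (397,293). I'll enlarge these.

```bash
cat > h.py <<'E'
from workcell import env
import cv2, numpy as np
from scipy.spatial.transform import Rotation as Ro
def crop(im,x0,y0,x1,y1,k,name):
    c=cv2.resize(im[y0:y1,x0:x1],None,fx=k,fy=k,interpolation=cv2.INTER_CUBIC); cv2.imwrite("pics/"+name,c)
def cam(n,s=None):
    m=env.camera_model(n)
    K=(m["fx"],m["fy"],m["cx"],m["cy"])
    if n!="wrist": R=m["R"].T; return K,R,-R@m["t"]
    Rt=rt(s); M=m["mount"]; return K,Rt@M[:3,:3],Rt@M[:3,3]+s["tcp_pos"]
def rt(s):
    w,x,y,z=s["orientation"]; return Ro.from_quat([x,y,z,w]).as_matrix()
def px2w(n,u,v,z,s=None):
    (fx,fy,cx,cy),R,c=cam(n,s); d=R@np.array([(u-cx)/fx,(v-cy)/fy,1]); return c+d*(z-c[2])/d[2]
def w2px(n,X,s=None):
    (fx,fy,cx,cy),R,c=cam(n,s); p=R.T@(np.array(X)-c); return np.array([fx*p[0]/p[2]+cx,fy*p[1]/p[2]+cy])
E
python3 - <<'E'
from h import *
im=cv2.imread("pics/top0.png")
crop(im,230,170,330,240,8,"c1.png"); crop(im,350,215,410,260,12,"c2.png"); crop(im,155,195,215,240,12,"c3.png")
E
```

```text
(no output)
```

View pics/c1.png

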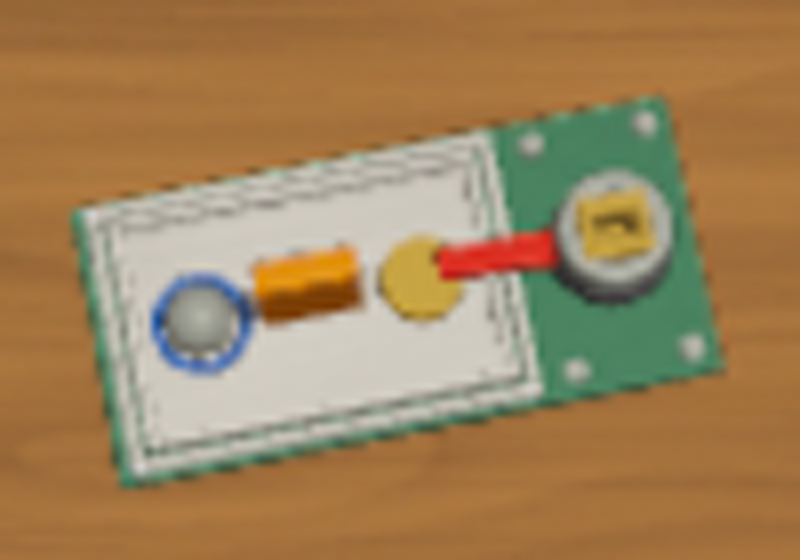

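View pics/c2.png

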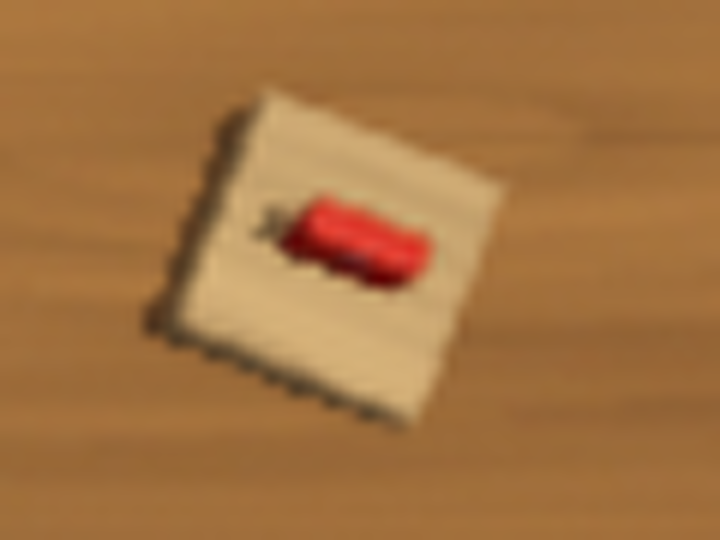

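View pics/c3.png

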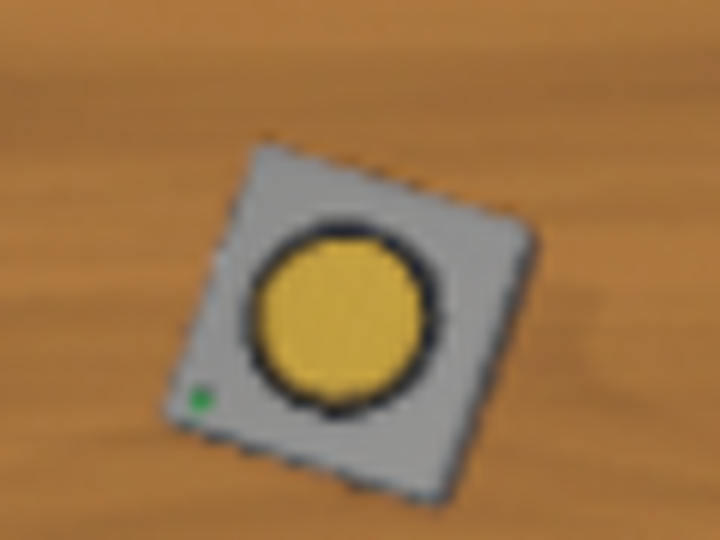

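Run:
```python
from h import *
def P(c,k,x0,y0,z):
    u=(c[0]+.5)/k-.5+x0; v=(c[1]+.5)/k-.5+y0; return px2w("top",u,v,z)
g=lambda c,z:P(c,12,350,215,z)
st=[g(c,.03) for c in[(267,90),(505,185),(410,428),(180,325)]]
print("stand",np.mean(st,0)[:2],[np.degrees(np.arctan2(*(b-a)[1::-1])) for a,b in[(st[0],st[1]),(st[3],st[2]),(st[3],st[0]),(st[2],st[1])]],[np.linalg.norm(a-b) for a,b in zip(st,st[1:])])
kt=[g(c,.068) for c in[(325,197),(432,238),(415,275),(305,235)]]  # bow top z=.008+.060
print("keytop",np.mean(kt,0),[np.degrees(np.arctan2(*(b-a)[1::-1])) for a,b in[(kt[0],kt[1]),(kt[3],kt[2])]],[np.linalg.norm(a-b) for a,b in zip(kt,kt[1:])])
d=lambda c,z:P(c,8,230,170,z)
print("lock",d((614,225),.052),"cyl",d((614,223),.052))
tr=[d(c,.022) for c in[(90,210),(490,135),(540,390),(135,475)]]
print("tray",np.mean(tr,0),[np.degrees(np.arctan2(*(b-a)[1::-1])) for a,b in[(tr[0],tr[1]),(tr[3],tr[2]),(tr[3],tr[0]),(tr[2],tr[1])]],[np.linalg.norm(a-b) for a,b in zip(tr,tr[1:])])
dk=[d(c,.008) for c in[(660,97),(722,370)]]
print("dockend",dk)
print("cam",d((440,262),.0305),d((553,251),.0305)); print("handle",d((303,262),.083),"ball",d((200,318),.028+.01))
print("sensor",P((341,315),12,155,195,.025))
```

```text
stand [ 0.44796353 -0.31638321] [np.float64(-112.74811612795733), np.float64(-114.97015025877884), np.float64(-22.186408645947548), np.float64(-23.62856482157847)] [np.float64(0.07025498810703708), np.float64(0.07349154235041663), np.float64(0.06848281025397623)]
keytop [ 0.44847711 -0.31625077  0.068     ] [np.float64(-111.86136564835267), np.float64(-110.81266006646061)] [np.float64(0.030499838678143876), np.float64(0.011209393577498512), np.float64(0.031130450684535727)]
lock [ 0.57484653 -0.07957013  0.052     ] cyl [ 0.57569787 -0.0795833   0.052     ]
tray [0.54928675 0.04646696 0.022     ] [np.float64(-79.54089285528049), np.float64(-78.39939091618385), np.float64(10.022927878208714), np.float64(10.271039487880342)] [np.float64(0.1734179443173278), np.float64(0.11240835095186653), np.float64(0.17396563444683752)]
dockend [array([ 0.64097789, -0.102462  ,  0.008     ]), array([ 0.52108728, -0.12670268,  0.008     ])]
cam [ 0.56420166 -0.00705285  0.0305    ] [ 0.56858053 -0.05474145  0.0305    ]
handle [0.55356564 0.0485108  0.083     ] ball [0.53944374 0.09352308 0.038     ]
sensor [0.50438642 0.335496   0.025     ]
```

```bash
cat >> h.py <<'E'
def plan(target,yaw,near=True):
    """target TCP, jaw (tool z) yaw deg; prints shift mm in tool axes and spin deg (measured pose)"""
    s=env.get_state(); R=rt(s); d=R.T@(np.array(target)-s["tcp_pos"])*1000
    cur=np.degrees(np.arctan2(R[1,2],R[0,2])); 
    sp=-(yaw-cur)
    if near: sp=(sp+90)%180-90
    print("tool axes",R.round(3).tolist()); print("tcp",s["tcp_pos"].round(4),"jawyaw",cur.round(2),"j",s["joint_pos"].round(2),"t",s["clock"],"gap",round(s["finger_gap"]*1000,1),"F",s["wrist_force"].round(1))
    print("shift",d.round(1),"spin",round(sp,2),"dist",np.linalg.norm(d).round(0))
E
python3 -c "
from h import *
plan([.448,-.316,.16],-22)"
```

```text
tool axes [[-0.956, -0.0, 0.292], [-0.292, 0.001, -0.956], [-0.0, -1.0, -0.001]]
tcp [ 0.1681 -0.5495  0.2306] jawyaw -73.0 j [-1.41  0.31  0.05  1.3  -0.    1.43] t 0.15 gap 85.4 F [-0.4 -0.6 -0.9]
shift [-336.    70.9 -141.3] spin -51.0 dist 371.0
```

```bash
python3 -m inch '[[[-45,8,-18,-6],[-90,17,-36,-12],[-135,26,-54,-18],[-180,35,-72,-24],[-225,44,-90,-30],[-270,53,-108,-36],[-310,61,-126,-43],[-336,68,-141,-51],[-336,71,-141,-51],[-336,71,-141,-51]]]'
python3 - <<'E'
from h import *
plan([.448,-.316,.16],-22)
s=env.get_state(); im=env.read_camera("wrist"); cv2.imwrite("pics/w1.png",im)
print(w2px("wrist",[.448,-.316,.068],s),w2px("wrist",[.448,-.316,.03],s))
E
```

```text
clock: 1.15
tcp_pos: [0.4481, -0.316, 0.1595]
orientation: [0.395, -0.396, 0.587, -0.586]
wrist_force: [-1.1, -0.1, 1.3]
finger_gap: 0.0857
tool axes [[-0.374, -0.001, 0.927], [-0.927, 0.001, -0.374], [-0.0, -1.0, -0.002]]
tcp [ 0.4481 -0.316   0.1595] jawyaw -21.97 j [-0.76  0.29 -0.16  1.12 -0.    1.19] t 1.15 gap 85.7 F [-1.1 -0.1  1.3]
shift [ 0.1 -0.5 -0.1] spin 0.03 dist 1.0
[282.06566219 217.19729921] [282.42181927 200.91797522]
```

View pics/w1.png

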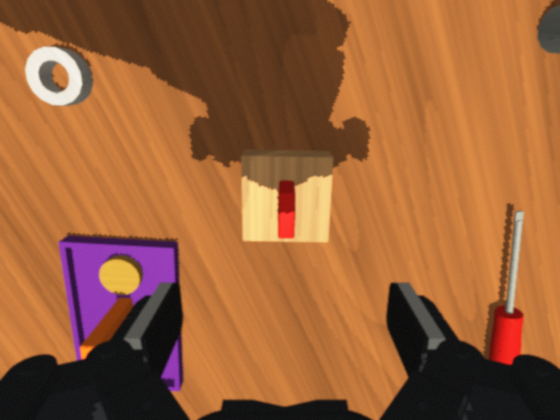

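Run:
```python
from h import *
crop(cv2.imread("pics/w1.png"),235,140,340,250,5,"w1c.png")
```

```text
(no output)
```

View pics/w1c.png

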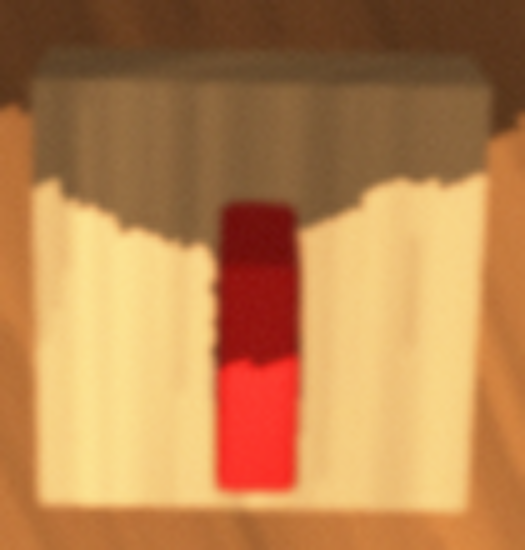

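Run:
```python
from h import *
s=env.get_state()
f=lambda c,z:px2w("wrist",(c[0]+.5)/5-.5+235,(c[1]+.5)/5-.5+140,z,s)
k=[f(c,.068) for c in[(220,262),(298,262),(297,491),(216,491)]]
t=[f(c,.03) for c in[(35,82),(490,82),(468,510),(40,505)]]
for n,q in(("key",k),("stand",t)):
  a=lambda v:np.degrees(np.arctan2(v[1],v[0]))
  print(n,np.mean(q,0),a(q[1]-q[0]),a(q[2]-q[3]),a(q[2]-q[1]),a(q[3]-q[0]),[np.linalg.norm(q[i]-q[(i+1)%4]).round(4) for i in range(4)])
```

```text
key [ 0.45077406 -0.31690517  0.068     ] -22.06281203463805 -22.05422911229478 -111.80680236146357 -113.33202097225198 [np.float64(0.0105), np.float64(0.0334), np.float64(0.0114), np.float64(0.0335)]
stand [ 0.45069341 -0.31767916  0.03      ] -22.069061408410118 -22.78122782394226 -112.52540964509159 -113.59474686458668 [np.float64(0.069), np.float64(0.0706), np.float64(0.0703), np.float64(0.0697)]
```

```bash
python3 -c "
from h import *
plan([.4507,-.3172,.037],-22.4)"
```

```text
tool axes [[-0.376, -0.001, 0.927], [-0.927, 0.0, -0.376], [0.0, -1.0, -0.001]]
tcp [ 0.4478 -0.3168  0.16  ] jawyaw -22.06 j [-0.76  0.29 -0.16  1.12 -0.    1.19] t 1.2 gap 85.3 F [-0.3  0.   0.5]
shift [ -0.7 123.    2.9] spin 0.34 dist 123.0
```

```bash
python3 -m inch '[[[-1,20,3,0.4],[-1,45,3,0.4],[-1,70,3,0.4],[-1,95,3,0.4],[-1,115,3,0.4],[-1,123,3,0.4],[-1,123,3,0.4],[-1,123,3,0.4]]]' 40 && python3 -m inch '[[[0,0,0,0],[0,0,0,0],[0,0,0,0],[0,0,0,0],[0,0,0,0],[0,0,0,0]]]' 0 60
python3 - <<'E'
from h import *
plan([.4507,-.3172,.037],-22.4)
im=env.read_camera("wrist"); cv2.imwrite("pics/w2.png",im)
E
```

```text
clock: 2.0
tcp_pos: [0.4515, -0.3181, 0.0382]
orientation: [-0.393, 0.393, -0.587, 0.588]
wrist_force: [-0.1, 0.3, -0.5]
finger_gap: 0.0401
clock: 2.6
tcp_pos: [0.4505, -0.3169, 0.038]
orientation: [0.393, -0.394, 0.588, -0.587]
wrist_force: [-5.9, 0.7, 6.4]
finger_gap: 0.0111
tool axes [[-0.381, -0.002, 0.924], [-0.924, -0.001, -0.381], [0.001, -1.0, -0.001]]
tcp [ 0.4505 -0.3169  0.038 ] jawyaw -22.41 j [-0.76  0.4  -0.33  0.84 -0.    1.2 ] t 2.6 gap 11.1 F [-5.9  0.7  6.4]
shift [0.2 1.  0.3] spin -0.01 dist 1.0
```

View pics/w2.png

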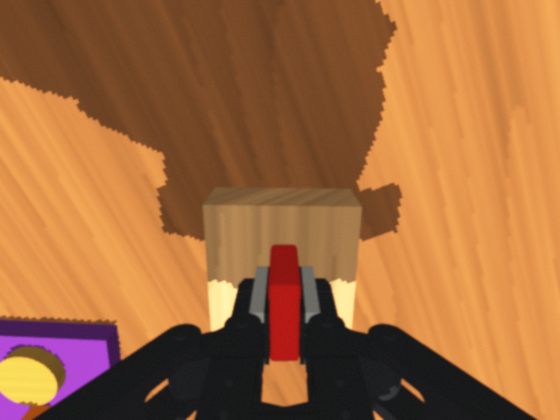

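```bash
python3 -m inch '[[[0,-10,0,0],[0,-30,0,0],[0,-60,0,0],[0,-90,0,0],[0,-115,0,0],[0,-122,0,0],[0,-122,0,0]]]'; python3 -c "
from h import *
plan([.575,-.0795,.16],9)"
```

```text
clock: 3.35
tcp_pos: [0.4525, -0.3177, 0.1608]
orientation: [-0.394, 0.393, -0.586, 0.589]
wrist_force: [0.1, -0.3, -0.9]
finger_gap: 0.0109
tool axes [[-0.381, 0.003, 0.925], [-0.925, -0.002, -0.381], [0.001, -1.0, 0.004]]
tcp [ 0.4525 -0.3177  0.1608] jawyaw -22.38 j [-0.76  0.3  -0.15  1.12  0.    1.2 ] t 3.35 gap 10.9 F [ 0.1 -0.3 -0.9]
shift [-266.9    0.6   22.6] spin -31.38 dist 268.0
```

```bash
python3 -m inch '[[[-35,0,3,-4],[-75,0,7,-8],[-115,0,10,-12],[-155,0,13,-16],[-195,0,17,-22],[-235,0,20,-28],[-260,0,22,-31.4],[-267,0,22.6,-31.4],[-267,0,22.6,-31.4],[-267,0,22.6,-31.4]]]'
python3 - <<'E'
from h import *
plan([.575,-.0795,.16],9)
s=env.get_state();im=env.read_camera("wrist"); cv2.imwrite("pics/w3.png",im)
np.save("s3.npy",s,allow_pickle=True)
crop(im,200,120,360,260,5,"w3c.png")
E
```

```text
clock: 4.35
tcp_pos: [0.5732, -0.0793, 0.1583]
orientation: [-0.537, 0.538, -0.46, 0.459]
wrist_force: [-0.7, 0.3, -0.4]
finger_gap: 0.0111
tool axes [[0.155, -0.002, 0.988], [-0.988, 0.0, 0.155], [-0.0, -1.0, -0.002]]
tcp [ 0.5732 -0.0793  0.1583] jawyaw 8.94 j [-0.28  0.35 -0.08  1.14 -0.    1.14] t 4.35 gap 11.1 F [-0.7  0.3 -0.4]
shift [ 0.5 -1.8  1.7] spin -0.06 dist 3.0
```

View pics/w3.png

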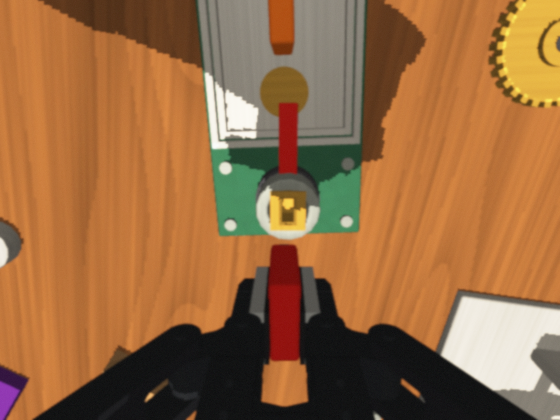

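View pics/w3c.png

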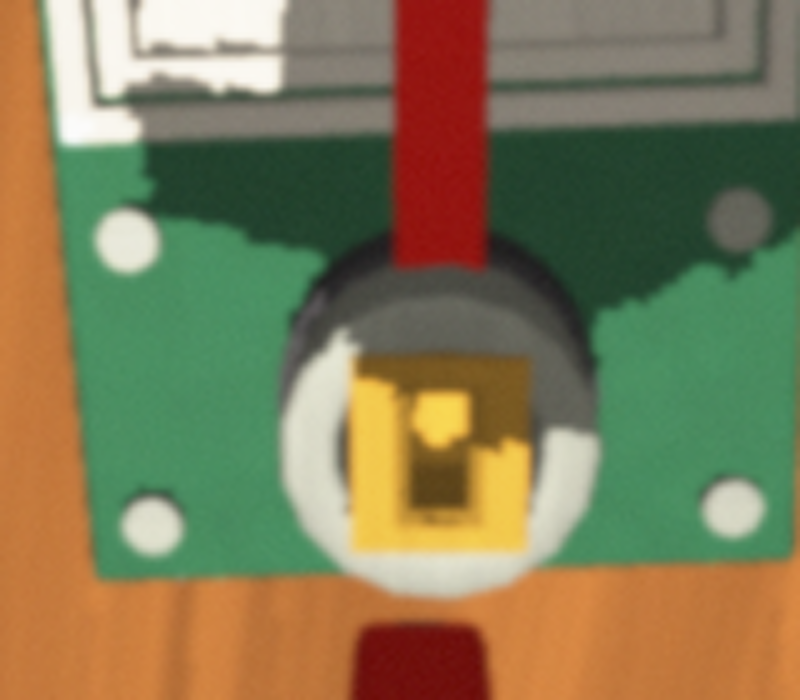

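Run:
```python
from h import *
s=np.load("s3.npy",allow_pickle=True).item()
f=lambda c,z:px2w("wrist",(c[0]+.5)/5-.5+200,(c[1]+.5)/5-.5+120,z,s)
k=[f(c,.052) for c in[(352,355),(532,357),(528,552),(350,551)]]
a=lambda v:np.degrees(np.arctan2(v[1],v[0]))
print(np.mean(k,0),a(k[1]-k[0]),a(k[2]-k[3]),a(k[2]-k[1]),a(k[3]-k[0]),[np.linalg.norm(k[i]-k[(i+1)%4]).round(4) for i in range(4)])
print("slot",f((440,375),.052),f((440,525),.052), "cyl bot,left,right",f((441,598),.052),f((282,440),.052),f((600,440),.052))
e=[f((442,0),.0305),f((441,265),.0305)]; print("cam",a(e[0]-e[1]))
# key held: key bow top centre in the w1 frame vs now
print(w2px("wrist",s["tcp_pos"]+rt(s)@[0,.03-.06,0],s))
```

```text
[ 0.57720377 -0.07983377  0.052     ] 8.28383784194254 8.608255889160846 -81.09637943429368 -82.37472075532291 [np.float64(0.0257), np.float64(0.03), np.float64(0.0264), np.float64(0.0301)]
slot [ 0.57520863 -0.06780757  0.052     ] [ 0.5788436  -0.09051921  0.052     ] cyl bot,left,right [ 0.58083705 -0.10202814  0.052     ] [ 0.55410959 -0.08105767  0.052     ] [ 0.59968746 -0.07388121  0.052     ]
cam 98.8911074003788
[280.20830767 326.14944184]
```

Run:
```python
from h import *
s=np.load("s3.npy",allow_pickle=True).item()
crop(cv2.imread("pics/w3.png"),235,235,335,370,5,"w3k.png")
for x in(-.017,.017):
  for y in(-.030,.008):
    for z in (-.006,.006): print(x,y,z,((w2px("wrist",s["tcp_pos"]+rt(s)@[x,y,z],s)-[235,235])*5).round())
```

```text
-0.017 -0.03 -0.006 [140. 253.]
-0.017 -0.03 0.006 [310. 253.]
-0.017 0.008 -0.006 [163.  36.]
-0.017 0.008 0.006 [296.  36.]
0.017 -0.03 -0.006 [149. 643.]
0.017 -0.03 0.006 [305. 643.]
0.017 0.008 -0.006 [169. 359.]
0.017 0.008 0.006 [293. 359.]
```

View pics/w3k.png

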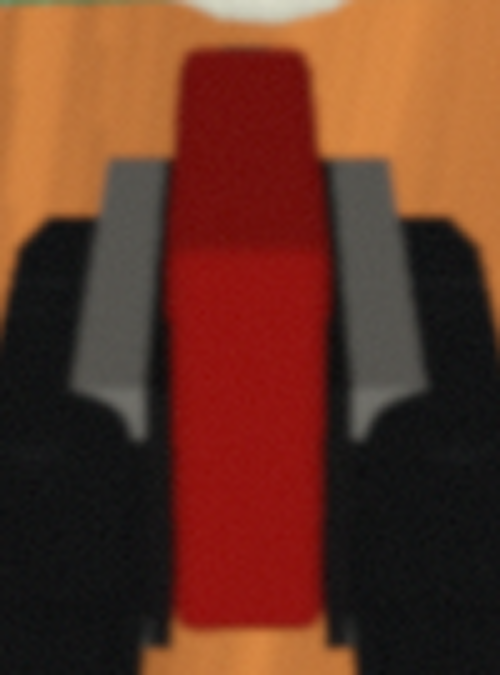

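Run:
```python
from h import *
from scipy.optimize import least_squares
s=np.load("s3.npy",allow_pickle=True).item()
P=[(-17,-30,-6,165,250),(-17,-30,6,330,250),(-17,8,-6,182,50),(-17,8,6,308,50),(17,-30,-6,177,628),(17,-30,6,325,628)]
def r(o):
    return np.concatenate([((w2px("wrist",s["tcp_pos"]+rt(s)@(np.array(p[:3])/1000+o[:3]/1000),s)-[235,235])*5+2-np.array(p[3:])) for p in P])
q=least_squares(r,np.zeros(3)); print(q.x,q.fun.round())
```

```text
[3.42536309 5.86524395 1.47353013] [ 2.  5. -1.  4.  2. -4.  3. -4. -3. -2. -2. -2.]
```

```bash
python3 -m inch '[[[0.5,15,1.5,0.3],[0.5,35,1.5,0.3],[0.5,55,1.5,0.3],[0.5,64,1.5,0.3],[0.5,67,1.5,0.3],[0.5,67,1.5,0.3],[0.5,67,1.5,0.3]]]'
python3 - <<'E'
from h import *
plan([.5756,-.0799,.09],8.6)
s=env.get_state();im=env.read_camera("wrist"); 
crop(im,200,120,360,260,5,"w4c.png")
np.save("s4.npy",s,allow_pickle=True)
im=env.read_camera("scene"); crop(im,230,180,330,280,6,"s4c.png")
plan([.5756,-.0799,.09],8.6)
E
```

```text
clock: 5.1
tcp_pos: [0.5762, -0.0795, 0.0933]
orientation: [0.537, -0.536, 0.46, -0.461]
wrist_force: [-0.3, 0.3, -0.2]
finger_gap: 0.0112
tool axes [[0.151, 0.002, 0.989], [-0.989, -0.001, 0.151], [0.001, -1.0, 0.001]]
tcp [ 0.5762 -0.0795  0.0933] jawyaw 8.67 j [-0.28  0.4  -0.18  0.99 -0.    1.14] t 5.1 gap 11.2 F [-0.3  0.3 -0.2]
shift [ 0.3  3.3 -0.7] spin 0.07 dist 3.0
tool axes [[0.151, 0.002, 0.988], [-0.989, -0.001, 0.151], [0.001, -1.0, 0.002]]
tcp [ 0.5763 -0.0793  0.0934] jawyaw 8.7 j [-0.27  0.4  -0.18  0.99 -0.    1.14] t 5.2 gap 10.7 F [ 0.2  0.4 -0.6]
shift [ 0.5  3.4 -0.8] spin 0.1 dist 3.0
```

View pics/w4c.png

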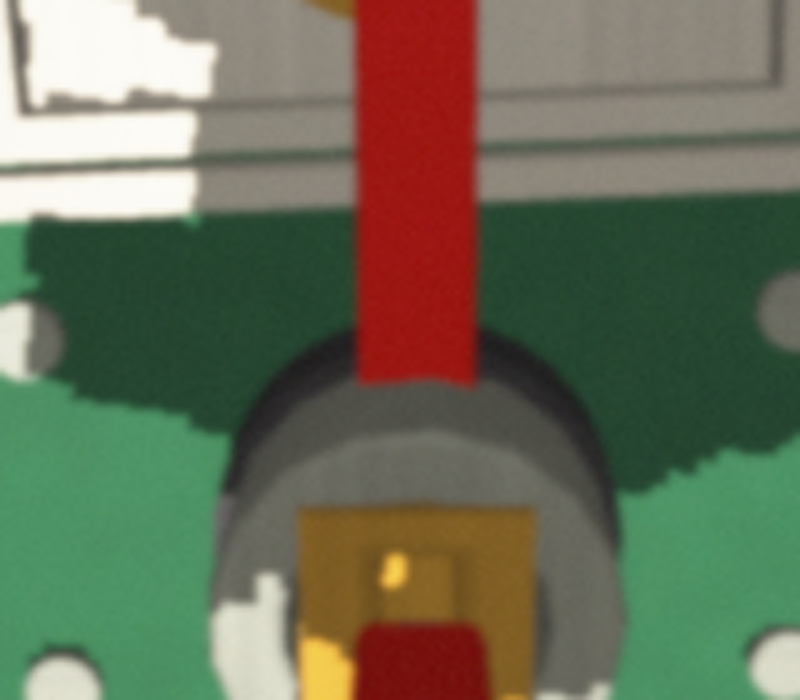

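View pics/s4c.png

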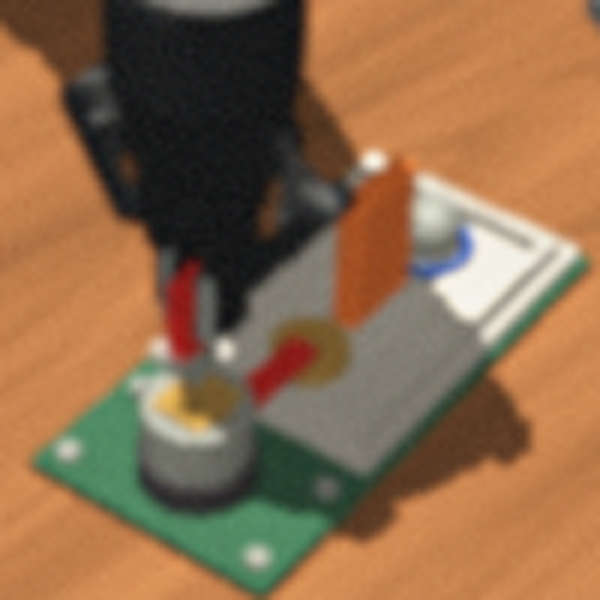

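```bash
python3 -m inch '[[[0.4,0,-0.6,0],[0.4,4,-0.6,0],[0.4,8,-0.6,0],[0.4,12,-0.6,0],[0.4,15,-0.6,0],[0.4,15,-0.6,0]]]'; python3 -c "
from h import *
plan([.5756,-.0799,.06],8.6)
im=env.read_camera('scene'); crop(im,230,180,330,280,6,'s5c.png')"
```

```text
clock: 5.8
tcp_pos: [0.5749, -0.0794, 0.0766]
orientation: [-0.536, 0.537, -0.461, 0.46]
wrist_force: [-0.0, -0.3, -1.3]
finger_gap: 0.0111
tool axes [[0.151, -0.001, 0.988], [-0.988, 0.0, 0.151], [-0.0, -1.0, -0.001]]
tcp [ 0.5749 -0.0794  0.0766] jawyaw 8.71 j [-0.28  0.41 -0.2   0.96 -0.    1.14] t 5.8 gap 11.1 F [-0.  -0.3 -1.3]
shift [ 0.6 16.6  0.6] spin 0.11 dist 17.0
```

View pics/s5c.png

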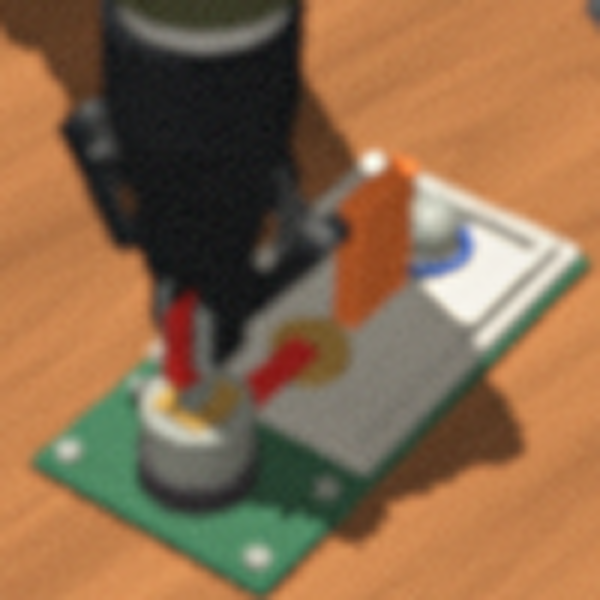

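```bash
python3 -m inch '[[[0,3,0,0],[0,6,0,0],[0,9,0,0],[0,12,0,0],[0,14,0,0],[0,14,0,0]]]'; python3 -c "
from h import *
plan([.5756,-.0799,.06],8.6)"
```

```text
clock: 6.45
tcp_pos: [0.5749, -0.0795, 0.0629]
orientation: [-0.536, 0.537, -0.461, 0.461]
wrist_force: [0.1, 0.2, -0.7]
finger_gap: 0.011
tool axes [[0.151, -0.0, 0.988], [-0.988, 0.0, 0.151], [-0.0, -1.0, -0.0]]
tcp [ 0.5749 -0.0795  0.0629] jawyaw 8.7 j [-0.28  0.43 -0.22  0.93 -0.    1.14] t 6.45 gap 11.0 F [ 0.1  0.2 -0.7]
shift [0.5 2.9 0.6] spin 0.1 dist 3.0
```

Smooth with no contact force; press to the shoulder.

```bash
python3 -m inch '[[[0,1,0,0],[0,2,0,0],[0,3,0,0],[0,3.5,0,0],[0,3.5,0,0]]]'; python3 -c "
from h import *
plan([.5756,-.0799,.06],8.6)
im=env.read_camera('scene'); crop(im,230,180,330,280,6,'s6c.png')"
```

```text
clock: 6.95
tcp_pos: [0.5751, -0.0795, 0.0601]
orientation: [-0.536, 0.537, -0.461, 0.461]
wrist_force: [-1.2, -0.7, 1.5]
finger_gap: 0.011
tool axes [[0.151, 0.0, 0.988], [-0.988, -0.0, 0.151], [0.0, -1.0, 0.0]]
tcp [ 0.5751 -0.0795  0.0601] jawyaw 8.7 j [-0.28  0.43 -0.22  0.92 -0.    1.14] t 6.95 gap 11.0 F [-1.2 -0.7  1.5]
shift [0.4 0.1 0.5] spin 0.1 dist 1.0
```

View pics/s6c.png

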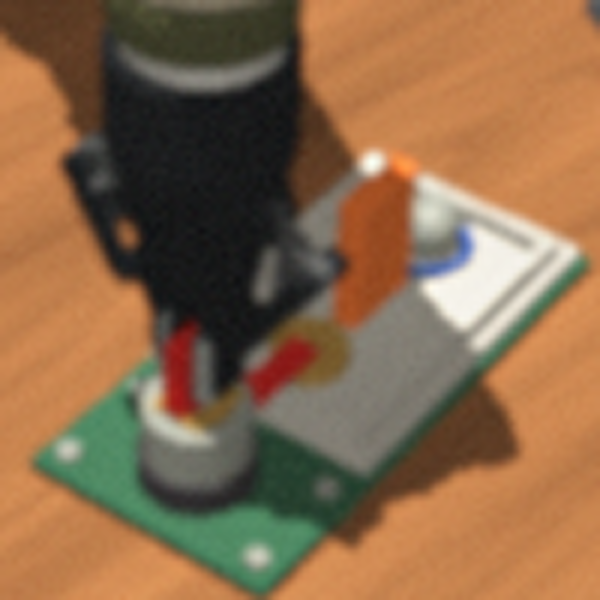

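```bash
python3 -m inch '[[[0,0.7,0,0],[0,1.4,0,0],[0,1.4,0,0],[0,1.4,0,0]]]'
```

```text
clock: 7.4
tcp_pos: [0.5751, -0.0795, 0.0599]
orientation: [0.537, -0.536, 0.46, -0.461]
wrist_force: [-4.7, 0.1, 11.3]
finger_gap: 0.011
```

```bash
python3 -m inch '[[[0,-0.8,0,4],[0,-0.8,0,8],[0,-0.8,0,12],[0,-0.8,0,16],[0,-0.8,0,20],[0,-0.8,0,24],[0,-0.8,0,28],[0,-0.8,0,32],[0,-0.8,0,36],[0,-0.8,0,40]]]'; python3 -c "
from h import *
s=env.get_state(); print(s['ft_torque'].round(2))
plan([.5756,-.0799,.06],8.6)
im=env.read_camera('top'); crop(im,230,170,330,240,8,'t7c.png')"
```

```text
clock: 8.4
tcp_pos: [0.576, -0.0799, 0.06]
orientation: [-0.346, 0.345, -0.616, 0.617]
wrist_force: [0.6, -0.3, 4.5]
finger_gap: 0.0108
[-0.15 -0.04  0.06]
tool axes [[-0.522, 0.002, 0.853], [-0.853, -0.001, -0.522], [-0.0, -1.0, 0.002]]
tcp [ 0.576  -0.0799  0.06  ] jawyaw -31.45 j [-0.28  0.43 -0.22  0.92 -0.    1.84] t 8.4 gap 10.8 F [ 0.6 -0.3  4.5]
shift [ 0.3  0.  -0.4] spin -40.05 dist 0.0
```

View pics/t7c.png

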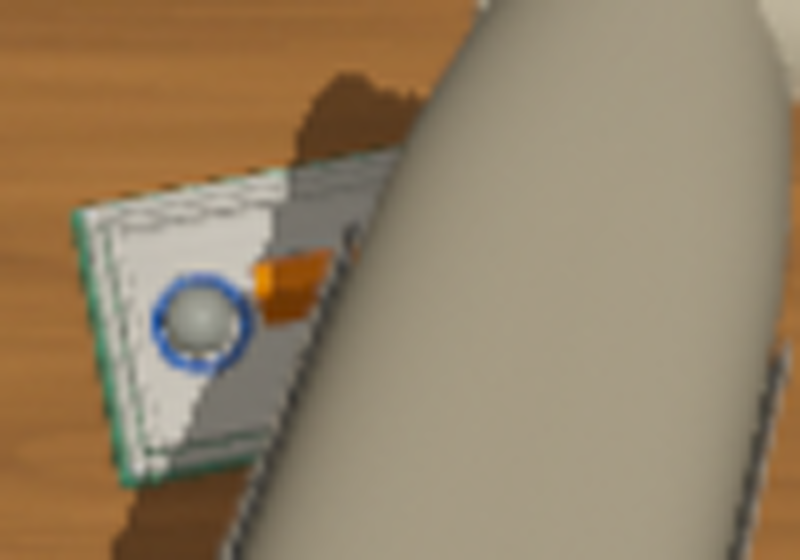

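```bash
python3 -m inch '[[[0,0,0,4],[0,0,0,8],[0,0,0,12],[0,0,0,16],[0,0,0,20],[0,0,0,24],[0,0,0,28],[0,0,0,32],[0,0,0,35],[0,0,0,37]]]'; python3 -c "
from h import *
s=env.get_state(); print(s['ft_torque'].round(2))
plan([.5756,-.0799,.06],-69)
im=env.read_camera('scene'); crop(im,230,180,330,280,6,'s7c.png')"
```

```text
clock: 9.45
tcp_pos: [0.5761, -0.0802, 0.06]
orientation: [-0.134, 0.132, -0.694, 0.695]
wrist_force: [0.4, -1.0, 3.8]
finger_gap: 0.0109
[-0.3  -0.05  0.02]
tool axes [[-0.929, 0.002, 0.369], [-0.369, -0.001, -0.929], [-0.002, -1.0, 0.002]]
tcp [ 0.5761 -0.0802  0.06  ] jawyaw -68.33 j [-0.28  0.43 -0.22  0.92 -0.    2.49] t 9.45 gap 10.9 F [ 0.4 -1.   3.8]
shift [ 0.4  0.  -0.4] spin 0.67 dist 1.0
```

View pics/s7c.png

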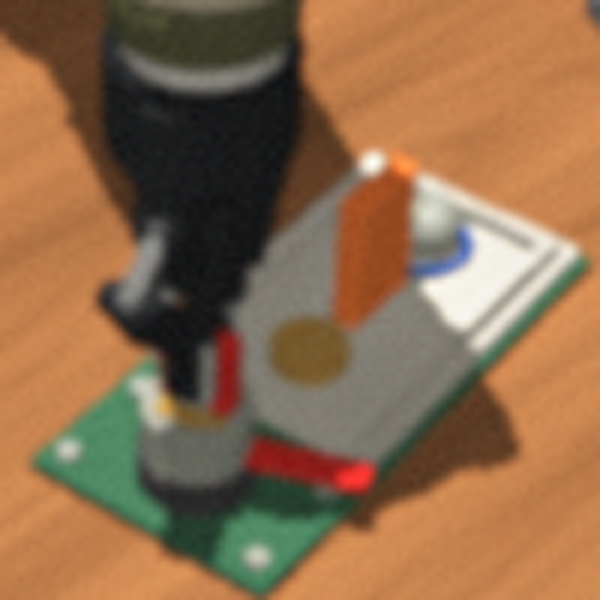

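Cam has swung off the tray (now pointing to (360,475) in the crop). A little more, to feel the stop.

```bash
python3 -m inch '[[[0,0,0,2],[0,0,0,4],[0,0,0,5],[0,0,0,5]]]'; python3 -c "
from h import *
s=env.get_state(); print(s['ft_torque'].round(2))
plan([.5756,-.0799,.06],-69)"
```

```text
clock: 9.9
tcp_pos: [0.5761, -0.0802, 0.06]
orientation: [-0.104, 0.102, -0.699, 0.7]
wrist_force: [1.5, -2.1, 5.5]
finger_gap: 0.011
[-0.46 -0.12  0.06]
tool axes [[-0.958, 0.002, 0.288], [-0.288, -0.001, -0.958], [-0.002, -1.0, 0.002]]
tcp [ 0.5761 -0.0802  0.06  ] jawyaw -73.25 j [-0.28  0.43 -0.22  0.92 -0.    2.57] t 9.9 gap 11.0 F [ 1.5 -2.1  5.5]
shift [ 0.4 -0.  -0.4] spin -4.25 dist 1.0
```

```bash
python3 -m inch '[[[0,0,0,2],[0,0,0,4],[0,0,0,6],[0,0,0,6]]]'; python3 -c "
from h import *
s=env.get_state(); print(s['ft_torque'].round(2))
plan([.5756,-.0799,.06],-69)"
```

```text
clock: 10.3
tcp_pos: [0.576, -0.0802, 0.06]
orientation: [-0.067, 0.065, -0.703, 0.705]
wrist_force: [0.8, -1.3, 5.2]
finger_gap: 0.0111
[-0.55 -0.04  0.14]
tool axes [[-0.983, 0.002, 0.186], [-0.186, -0.002, -0.983], [-0.002, -1.0, 0.002]]
tcp [ 0.576  -0.0802  0.06  ] jawyaw -79.27 j [-0.28  0.43 -0.22  0.92 -0.    2.68] t 10.3 gap 11.1 F [ 0.8 -1.3  5.2]
shift [ 0.3 -0.  -0.4] spin -10.27 dist 1.0
```

```bash
python3 -m inch '[[[0,-0.3,0,-1],[0,-0.5,0,-2],[0,-0.5,0,-2]]]' && python3 -m inch '[[[0,0,0,0],[0,0,0,0],[0,0,0,0],[0,0,0,0],[0,0,0,0]]]' 40 && python3 -m inch '[[[0,-5,0,0],[0,-15,0,0],[0,-35,0,0],[0,-60,0,0],[0,-90,0,0],[0,-110,0,0],[0,-110,0,0]]]'
python3 - <<'E'
from h import *
plan([.551,.0475,.19],11)
s=env.get_state();im=env.read_camera("wrist"); cv2.imwrite("pics/w8.png",im)
im=env.read_camera('scene'); crop(im,230,180,330,280,6,'s8c.png')
E
```

```text
clock: 10.6
tcp_pos: [0.576, -0.0801, 0.06]
orientation: [-0.079, 0.078, -0.702, 0.703]
wrist_force: [2.6, -4.0, 3.4]
finger_gap: 0.0114
clock: 11.1
tcp_pos: [0.5746, -0.0792, 0.0594]
orientation: [0.078, -0.079, 0.703, -0.703]
wrist_force: [-0.3, -0.6, 0.5]
finger_gap: 0.0398
clock: 11.8
tcp_pos: [0.5773, -0.0801, 0.1742]
orientation: [-0.081, 0.076, -0.702, 0.704]
wrist_force: [-0.4, -0.2, -0.5]
finger_gap: 0.0398
tool axes [[-0.975, 0.007, 0.22], [-0.22, -0.002, -0.976], [-0.007, -1.0, 0.004]]
tcp [ 0.5773 -0.0801  0.1742] jawyaw -77.29 j [-0.28  0.34 -0.05  1.17 -0.    2.64] t 11.8 gap 39.8 F [-0.4 -0.2 -0.5]
shift [  -2.5  -16.3 -130.2] spin -88.29 dist 131.0
```

View pics/w8.png

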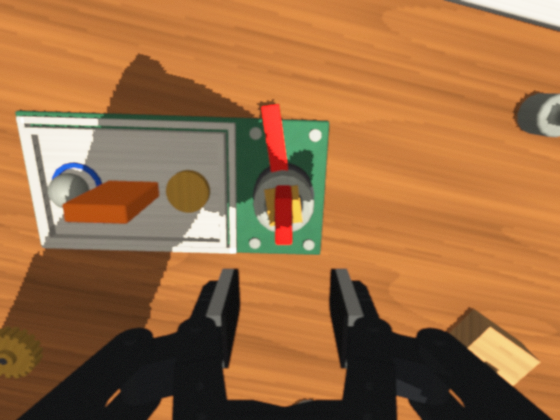

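View pics/s8c.png

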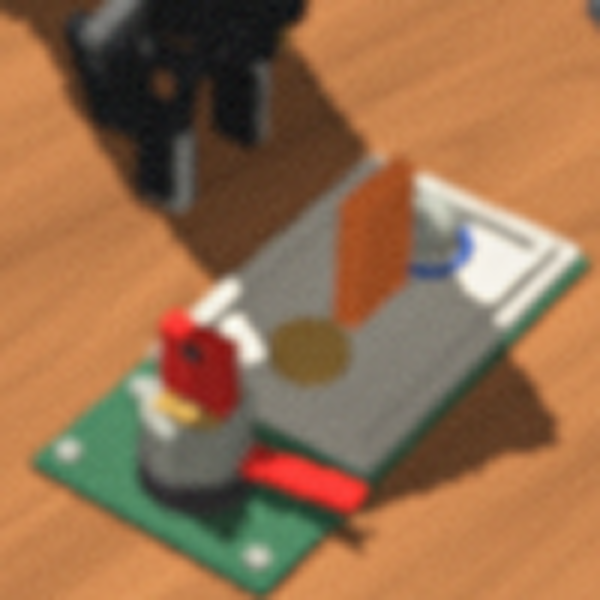

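Run:
```python
from h import *
s=env.get_state()
a=lambda v:np.degrees(np.arctan2(v[1],v[0]))
f=lambda u,v,z:px2w("wrist",u,v,z,s)
print("cam",a(f(270,105,.0305)-f(280,167,.0305)))
print("dock y",a(f(17,114,.008)-f(328,122,.008)),a(f(43,251,.014)-f(235,253,.014)))
```

```text
cam 21.51698386010785
dock y 101.25149979986398 102.02562533419757
```

```bash
python3 -m inch '[[[0,-5,-10,-8],[0,-10,-25,-16],[-1,-16,-45,-24],[-1,-16,-65,-32],[-2,-16,-85,-40],[-2,-16,-105,-48],[-2,-16,-120,-56],[-2,-16,-130,-64],[-2,-16,-130,-72],[-2,-16,-130,-80]]]' 50 && python3 -m inch '[[[0,0,0,-6],[0,0,0,-8.3],[0,0,0,-8.3],[0,0,0,-8.3]]]'
python3 - <<'E'
from h import *
plan([.551,.0475,.19],11)
s=env.get_state();im=env.read_camera("wrist"); cv2.imwrite("pics/w9.png",im);np.save("s9.npy",s,allow_pickle=True)
crop(im,170,120,400,280,3,'w9c.png')
E
```

```text
clock: 12.9
tcp_pos: [0.5472, 0.0484, 0.1841]
orientation: [-0.513, 0.514, -0.487, 0.486]
wrist_force: [0.2, 0.5, -1.3]
finger_gap: 0.0502
clock: 13.3
tcp_pos: [0.5477, 0.0478, 0.1846]
orientation: [-0.545, 0.546, -0.451, 0.45]
wrist_force: [-0.6, -0.3, -0.7]
finger_gap: 0.0501
tool axes [[0.19, -0.002, 0.982], [-0.982, 0.0, 0.19], [-0.0, -1.0, -0.002]]
tcp [0.5477 0.0478 0.1846] jawyaw 10.94 j [-0.06  0.28 -0.11  1.18 -0.    1.32] t 13.3 gap 50.1 F [-0.6 -0.3 -0.7]
shift [ 0.9 -5.4  3.2] spin -0.06 dist 6.0
```

View pics/w9.png

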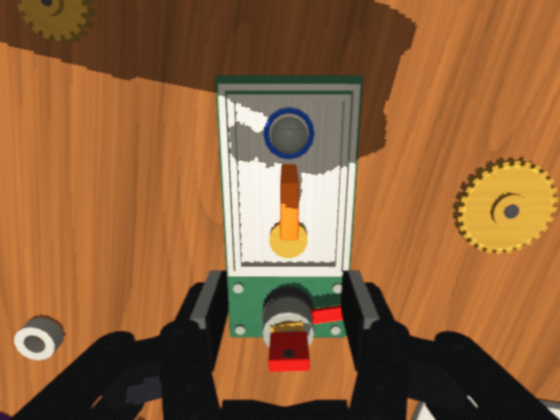

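View pics/w9c.png

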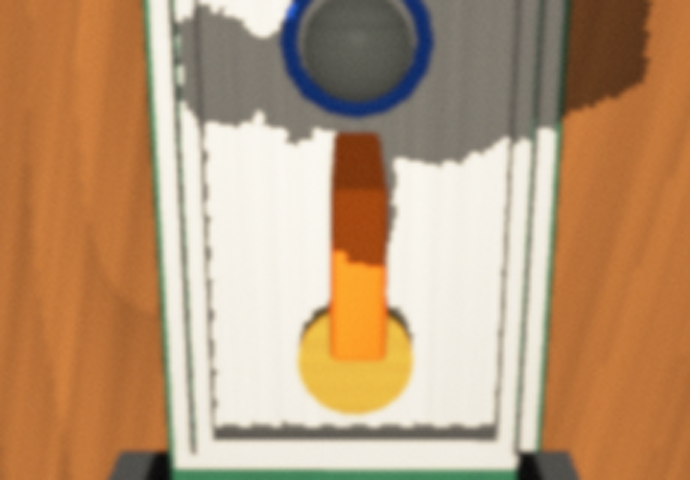

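Run:
```python
from h import *
s=np.load("s9.npy",allow_pickle=True).item()
f=lambda c,z:px2w("wrist",(c[0]+.5)/3-.5+170,(c[1]+.5)/3-.5+120,z,s)
k=[f(c,.083) for c in[(333,188),(388,188),(387,360),(330,360)]]
a=lambda v:np.degrees(np.arctan2(v[1],v[0]))
m=np.mean(k,0);print(m,a(k[0]-k[3]),a(k[1]-k[2]),[np.linalg.norm(k[i]-k[(i+1)%4]).round(4) for i in range(4)])
z=rt(s)[:,2]; m=m-.0015*z; print(m)
plan([m[0],m[1],.047],11.5)
```

```text
[0.55279593 0.0482917  0.083     ] 99.76728382731297 101.35604649026875 [np.float64(0.0127), np.float64(0.0433), np.float64(0.0139), np.float64(0.0433)]
[0.5513232  0.04800701 0.0830029 ]
tool axes [[0.19, -0.001, 0.982], [-0.982, 0.0, 0.19], [-0.0, -1.0, -0.001]]
tcp [0.5479 0.0478 0.1849] jawyaw 10.95 j [-0.06  0.28 -0.11  1.18 -0.    1.32] t 13.35 gap 50.3 F [-0.3 -0.2  0.3]
shift [  0.5 137.9   3.6] spin -0.55 dist 138.0
```

```bash
python3 -m inch '[[[0.5,20,3.5,0],[0.5,45,3.5,0],[0.5,70,3.5,0],[0.5,95,3.5,0],[0.5,118,3.5,0],[0.5,132,3.5,0],[0.5,138,3.5,0],[0.5,138,3.5,0]]]' && python3 -m inch '[[[0,0,0,0],[0,0,0,0],[0,0,0,0]]]' 20
python3 - <<'E'
from h import *
plan([.5513,.048,.047],11)
im=env.read_camera("wrist"); crop(im,180,200,380,350,4,'w10c.png')
E
```

```text
clock: 14.15
tcp_pos: [0.5511, 0.0479, 0.0468]
orientation: [-0.545, 0.546, -0.45, 0.449]
wrist_force: [-0.2, 0.1, -0.6]
finger_gap: 0.0497
clock: 14.45
tcp_pos: [0.5527, 0.0479, 0.0486]
orientation: [0.546, -0.545, 0.449, -0.45]
wrist_force: [0.2, 0.3, 0.4]
finger_gap: 0.0202
tool axes [[0.191, 0.002, 0.982], [-0.982, -0.0, 0.191], [0.001, -1.0, 0.002]]
tcp [0.5527 0.0479 0.0486] jawyaw 11.0 j [-0.06  0.4  -0.31  0.87 -0.    1.32] t 14.45 gap 20.2 F [0.2 0.3 0.4]
shift [-0.4  1.6 -1.3] spin 0.0 dist 2.0
```

View pics/w10c.png

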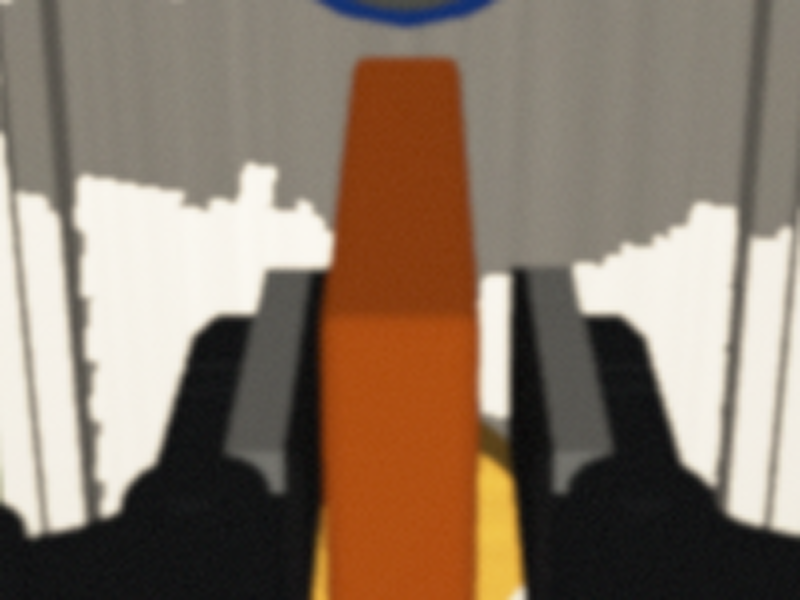

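```bash
python3 -m inch '[[[0,0.5,-0.7,0],[0,1.2,-1.6,0],[0,1.2,-1.6,0]]]' && python3 -m inch '[[[0,0,0,0],[0,0,0,0],[0,0,0,0],[0,0,0,0],[0,0,0,0],[0,0,0,0]]]' 0 60
python3 - <<'E'
from h import *
plan([.5513,.048,.047],11)
im=env.read_camera("wrist"); cv2.imwrite('pics/w11.png',im)
E
```

```text
clock: 14.8
tcp_pos: [0.5501, 0.0476, 0.0464]
orientation: [-0.546, 0.546, -0.45, 0.45]
wrist_force: [0.4, 0.7, -0.2]
finger_gap: 0.0202
clock: 15.4
tcp_pos: [0.5505, 0.0476, 0.0466]
orientation: [0.546, -0.546, 0.45, -0.45]
wrist_force: [-0.8, -0.4, 3.1]
finger_gap: 0.0131
tool axes [[0.191, 0.0, 0.982], [-0.982, -0.0, 0.191], [0.0, -1.0, 0.0]]
tcp [0.5505 0.0476 0.0466] jawyaw 11.01 j [-0.06  0.4  -0.31  0.86 -0.    1.32] t 15.4 gap 13.1 F [-0.8 -0.4  3.1]
shift [-0.2 -0.4  0.9] spin 0.01 dist 1.0
```

View pics/w11.png

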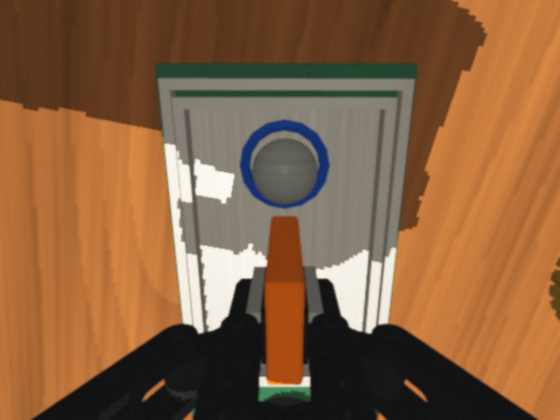

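```bash
python3 -m inch '[[[0,-0.5,0,0],[0,-1.5,0,0],[0,-3,0,0],[0,-5,0,0],[0,-7,0,0],[0,-9,0,0],[0,-11,0,0],[0,-13,0,0],[0,-14.5,0,0],[0,-15,0,0]]]'
python3 - <<'E'
from h import *
plan([.5513,.048,.047],11)
im=env.read_camera("wrist"); cv2.imwrite('pics/w12.png',im)
im=env.read_camera('scene'); crop(im,230,150,350,270,5,'s12c.png')
E
```

```text
clock: 16.45
tcp_pos: [0.5505, 0.0476, 0.0618]
orientation: [0.546, -0.546, 0.45, -0.45]
wrist_force: [0.4, 0.5, -5.5]
finger_gap: 0.0135
tool axes [[0.191, 0.0, 0.982], [-0.982, -0.0, 0.191], [0.0, -1.0, 0.0]]
tcp [0.5505 0.0476 0.0618] jawyaw 11.01 j [-0.06  0.38 -0.3   0.9  -0.    1.32] t 16.45 gap 13.5 F [ 0.4  0.5 -5.5]
shift [-0.2 14.8  0.8] spin 0.01 dist 15.0
```

View pics/w12.png

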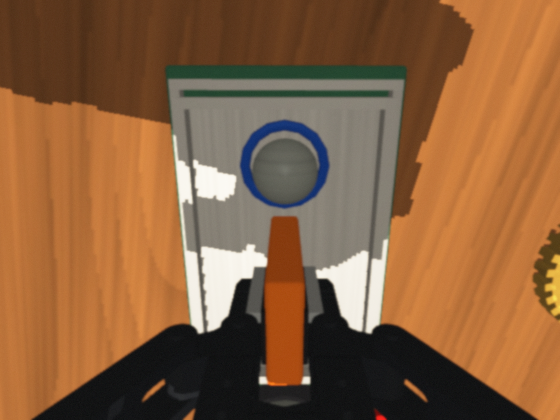

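View pics/s12c.png

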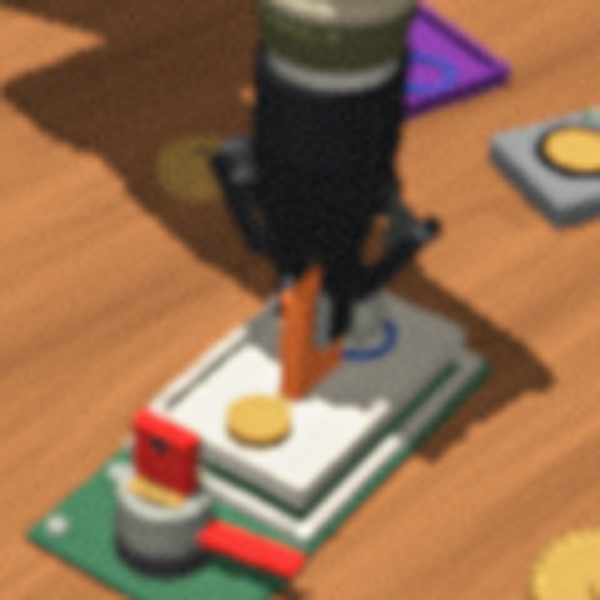

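Tray is lifted level with the ball in its ring ((285,170) in the wrist view) and the key is left in place. I'll continue up smoothly.

```bash
python3 -m inch '[[[0,-1,0,0],[0,-4,0,0],[0,-9,0,0],[0,-16,0,0],[0,-24,0,0],[0,-32,0,0],[0,-40,0,0],[0,-47,0,0],[0,-52,0,0],[0,-55,0,0]]]' && python3 -m inch '[[[0,-3,0,0],[0,-8,0,0],[0,-16,0,0],[0,-26,0,0],[0,-38,0,0],[0,-52,0,0],[0,-66,0,0],[0,-80,0,0],[0,-90,0,0],[0,-96,0,0]]]' && python3 -m inch '[[[0,-1,0,0],[0,-1,0,0],[0,-1,0,0]]]'
python3 - <<'E'
from h import *
plan([.504,.3355,.2136],11)
im=env.read_camera("wrist"); cv2.imwrite('pics/w13.png',im)
E
```

```text
clock: 17.55
tcp_pos: [0.5506, 0.0476, 0.1171]
orientation: [0.546, -0.546, 0.45, -0.45]
wrist_force: [-0.9, 0.0, -5.0]
finger_gap: 0.0138
clock: 18.55
tcp_pos: [0.5509, 0.0476, 0.2141]
orientation: [0.546, -0.545, 0.449, -0.45]
wrist_force: [-0.1, -0.0, -5.3]
finger_gap: 0.0133
clock: 18.85
tcp_pos: [0.5499, 0.0477, 0.2127]
orientation: [-0.545, 0.546, -0.45, 0.449]
wrist_force: [1.2, -0.0, -4.9]
finger_gap: 0.0133
tool axes [[0.191, -0.001, 0.982], [-0.982, -0.0, 0.191], [-0.0, -1.0, -0.001]]
tcp [0.5499 0.0477 0.2127] jawyaw 11.01 j [-0.06  0.28 -0.05  1.25 -0.    1.32] t 18.85 gap 13.3 F [ 1.2 -0.  -4.9]
shift [-291.3   -0.8    9.9] spin 0.01 dist 291.0
```

View pics/w13.png

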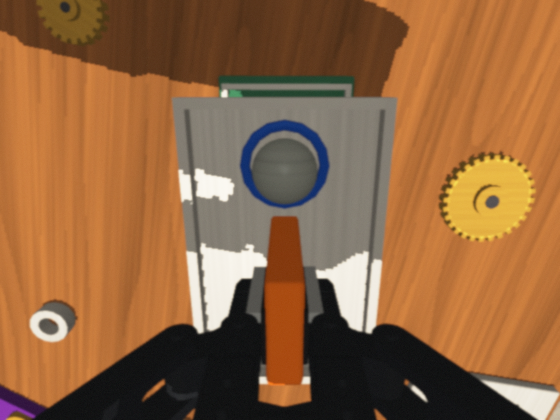

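Run:
```python
import numpy as np
t=np.arange(0,51)/50; p=291*(10*t**3-15*t**4+6*t**5)
for k in range(5): q=p[10*k:10*k+11]-p[10*k]; print(q[1:].round(1).tolist(),(p[10*k+10]-p[10*k])*9.9/291)
```

```text
[0.0, 0.2, 0.6, 1.3, 2.5, 4.2, 6.4, 9.2, 12.7, 16.9] 0.573408
[4.8, 10.3, 16.4, 23.2, 30.6, 38.6, 47.1, 56.2, 65.6, 75.5] 2.5692480000000004
[10.2, 20.7, 31.4, 42.2, 53.1, 64.0, 74.9, 85.5, 96.0, 106.2] 3.6146880000000006
[9.9, 19.4, 28.4, 36.9, 44.9, 52.3, 59.1, 65.2, 70.7, 75.5] 2.569248000000004
[4.1, 7.6, 10.5, 12.7, 14.4, 15.5, 16.3, 16.7, 16.8, 16.9] 0.5734079999999957
```

```bash
python3 -m inch '[[[0,0,0,0],[-0.2,0,0,0],[-0.6,0,0,0],[-1.3,0,0,0],[-2.5,0,0.1,0],[-4.2,0,0.1,0],[-6.4,0,0.2,0],[-9.2,0,0.3,0],[-12.7,0,0.4,0],[-17,0,0.6,0]]]' && python3 -m inch '[[[-4.8,0,0.2,0],[-10.3,0,0.4,0],[-16.4,0,0.6,0],[-23.2,0,0.8,0],[-30.6,0,1,0],[-38.6,0,1.3,0],[-47,0,1.6,0],[-56,0,1.9,0],[-65.6,0,2.2,0],[-75.5,0,2.6,0]]]' && python3 -m inch '[[[-10.2,0,0.4,0],[-20.7,0,0.7,0],[-31.4,0,1.1,0],[-42.2,0,1.4,0],[-53,0,1.8,0],[-64,0,2.2,0],[-75,0,2.5,0],[-85.5,0,2.9,0],[-96,0,3.3,0],[-106.2,0,3.6,0]]]' && python3 -m inch '[[[-9.9,0,0.3,0],[-19.4,0,0.6,0],[-28.4,0,0.9,0],[-36.9,0,1.2,0],[-45,0,1.5,0],[-52.3,0,1.8,0],[-59,0,2,0],[-65.2,0,2.2,0],[-70.7,0,2.4,0],[-75.5,0,2.6,0]]]' && python3 -m inch '[[[-4.1,0,0.1,0],[-7.6,0,0.2,0],[-10.5,0,0.3,0],[-12.7,0,0.4,0],[-14.4,0,0.5,0],[-15.5,0,0.5,0],[-16.3,0,0.6,0],[-16.7,0,0.6,0],[-16.9,0,0.6,0],[-17,0,0.6,0]]]'
python3 - <<'E'
from h import *
plan([.504,.3355,.2136],11)
im=env.read_camera("wrist"); cv2.imwrite('pics/w14.png',im)
im=env.read_camera("scene"); crop(im,200,80,440,260,3,'s14.png')
im=env.read_camera("top"); cv2.imwrite('pics/t14.png',im)
plan([.504,.3355,.2136],11)
E
```

```text
clock: 19.9
tcp_pos: [0.5477, 0.0648, 0.2135]
orientation: [0.546, -0.546, 0.45, -0.45]
wrist_force: [-1.3, -0.1, -4.9]
finger_gap: 0.0136
clock: 20.9
tcp_pos: [0.5357, 0.1399, 0.2135]
orientation: [-0.546, 0.546, -0.45, 0.45]
wrist_force: [-0.3, -0.1, -5.3]
finger_gap: 0.0131
clock: 21.9
tcp_pos: [0.519, 0.2449, 0.2134]
orientation: [-0.546, 0.546, -0.45, 0.45]
wrist_force: [0.3, -0.3, -4.4]
finger_gap: 0.0133
clock: 22.9
tcp_pos: [0.5072, 0.319, 0.2134]
orientation: [-0.546, 0.546, -0.45, 0.45]
wrist_force: [-0.7, -1.3, -4.9]
finger_gap: 0.0132
clock: 23.9
tcp_pos: [0.5046, 0.3353, 0.2135]
orientation: [-0.546, 0.546, -0.45, 0.45]
wrist_force: [0.3, -0.7, -4.6]
finger_gap: 0.0139
tool axes [[0.191, 0.0, 0.982], [-0.982, -0.0, 0.191], [0.0, -1.0, 0.0]]
tcp [0.5046 0.3353 0.2135] jawyaw 11.0 j [ 0.45  0.38  0.1   1.29 -0.    1.83] t 23.9 gap 13.9 F [ 0.3 -0.7 -4.6]
shift [-0.3 -0.1 -0.6] spin -0.0 dist 1.0
tool axes [[0.191, 0.0, 0.982], [-0.982, -0.0, 0.191], [0.0, -1.0, 0.0]]
tcp [0.5046 0.3353 0.2135] jawyaw 11.0 j [ 0.45  0.38  0.1   1.29 -0.    1.83] t 24.05 gap 13.3 F [ 0.1 -0.  -6.1]
shift [-0.3 -0.1 -0.6] spin 0.0 dist 1.0
```

View pics/w14.png

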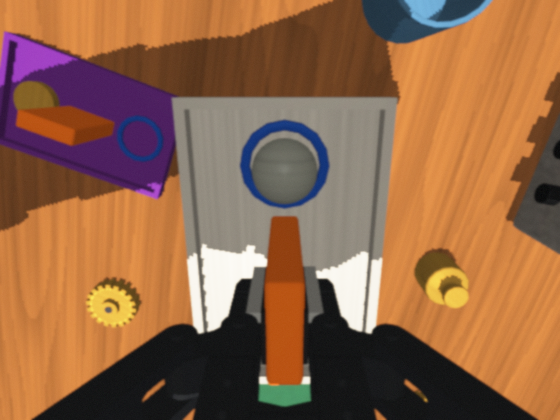

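View pics/s14.png

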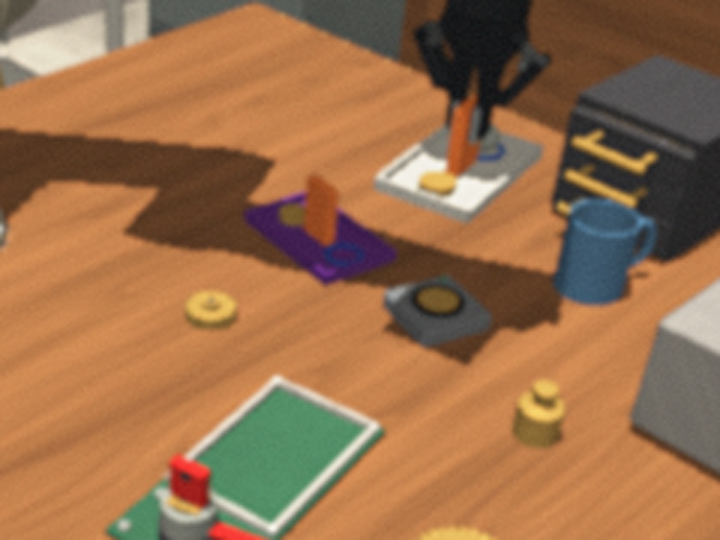

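View pics/t14.png

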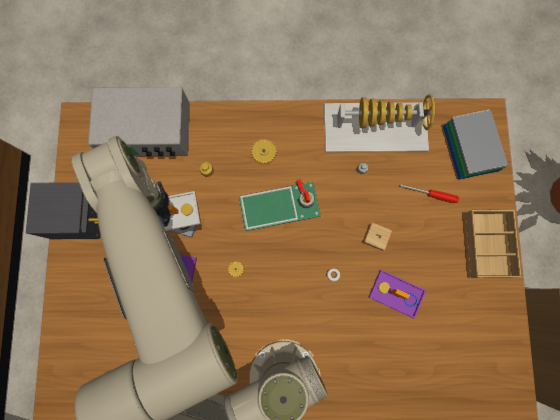

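```bash
python3 - <<'E'
from h import *
print("sensor via scene",px2w("scene",200+439/3,80+299/3,.025))
# handle top in scene crop ~ (466,100)?  predicted pixel for handle top & tray corners
R=rt(env.get_state()); c=np.array([.5046,.3353,.175])
X=lambda x,y,z:(w2px("scene",c+R@np.array([-y,-z,x]))-[200,80])*3
for x in(-.05,.05):
  for y in(-.08,.08): print(X(x,y,.014).round())
print(env.get_state()['qvel'].round(4))
E
python3 -m inch '[[[0,0,0,0],[0,0,0,0],[0,0,0,0],[0,0,0,0],[0,0,0,0]]]'
```

```text
sensor via scene [0.50360747 0.33948178 0.025     ]
[374. 178.]
[453. 118.]
[469. 212.]
[543. 147.]
[ 0.002   0.0001 -0.0016 -0.0015  0.0006  0.0014]
clock: 24.55
tcp_pos: [0.5046, 0.3354, 0.2134]
orientation: [-0.546, 0.546, -0.45, 0.45]
wrist_force: [-0.4, 0.9, -5.0]
finger_gap: 0.0131
```

```bash
python3 -c "
from workcell import env
print(env.hand_in())"
```

```text
the job is handed in; nothing more can be done
None
```

I put the red key fully into the lock and turned it clockwise to its stop. I then lifted the tray by its handle, carried it over the motion sensor and handed the job in while holding it there, at about 24.6 s. The hand-in gives no verdict, so the outcome rests on my last checks:

- **Key and lock:** the shoulder met the lock top when I pressed down. The cam measured about 80° (1.4 rad) from the dock's axis, off the tray. The last pictures still show the key in the lock.
- **Tray:** held in the fingers at about (0.5046, 0.3354). The tool pointed straight down, and the tray's corners matched a level tray about 15 cm above the sensor face to within a few pixels of the 3x enlarged picture. The arm was still.
- **Sensor position:** the top camera put it at (0.5044, 0.3355) and the scene camera at (0.5036, 0.3395). They disagree by 4 mm, against the 25 mm allowed.
- **Ball and bystanders:** the ball was inside its blue ring in the last wrist picture. The bystanders in view looked undisturbed, though the arm hid part of the last top view.

The wrist camera read about 1.5 mm off along the jaw direction, which I corrected before inserting the key and gripping the handle.

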